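# Clamp a beaker with a lift-gate lever

## Robot

A 6-joint arm with a two-finger parallel gripper is mounted at the origin on a cart in front of the work surface, level with it; the furniture and walls round the work are solid. World frame = base frame: x ahead of the robot, y to its left, z up, the work surface at z = 0. Lengths are in mm, angles in rad, forces in N, time in s.
With the tool pointing down it reaches from about 250 to 725 mm from the base axis. Payload 4 kg.
Tool frame: the origin (TCP) lies midway between the tips of the shut fingers; the grasp point (between the pads) lies 19 mm behind it (bot.hold_point_z is the distance from the TCP to the grasp point, in mm); z points along the fingers, y is the line along which they close (so a half turn about z gives the same grasp; the last joint's range is limited). The gripper opens to 85 mm and grips with 20 to 120 N. Pads are 22 mm wide; open, the fingers measure 114 mm over their backs; the gripper's body (76 mm by 85 mm) begins 54 mm behind the grasp point. The pads swing forward as they close: fully open they stand 13 mm farther back than shut.
Start: joints at [-1.135, 0.241, 0.005, 1.335, 0, 1.571], TCP at [211.066, -453.267, 231.306] pointing down, gripper open.
Joint ranges: [-2.72, 2.72], [-1.05, 1.87], [-1.09, 1.28], [-1.99, 2.15], [-1.42, 1.44], [-3.14, 3.14]. Speed limits (rad/s): [2.79, 2.79, 3.14, 3.14, 3.14, 3.14].

## Interface

Orientations are given as a 3x3 rotation matrix whose columns are the frame's x, y, z axes.
In Python, from station import bot gives the robot as it stands. The module is installed in compiled form; this text tells all that it offers.
- The arm moves only by the tool play_rows, never from a script. Its argument "deltas" is a list of rows, each a list of 7 numbers: the shift along the tool's x, y, z in units of 30 mm (1.0 is 30 mm), then the turn, a rotation vector about the tool's x, y, z in units of 6 degrees (1.0 is 6 degrees), then the opening, from 0 (shut) to 1 (fully open). A call has 1 to 10 rows; each row shifts and turns the commanded pose from where the row before left it, along the tool's axes as they then stand; what a row does not reach is not made up. A row lasts 1/8 s, in which the tool goes at most 62.5 mm and 10.7 degrees, less where a joint would pass 70% of its speed; a pose out of reach is approached as far as the arm can. A call is refused whole if a number of a shift passes 1 or a number of a turn 1, either way. A call with a gripper value outside its range is refused whole. The fingers move at their own pace and stop on an object; "newtons" is the grip in N (left out, the last holds). Time passes only in rows, so rows that do not move let the fingers close. It gives the time, the measured TCP pose, the force, the opening and the grip force at its end, in the units of the state.
- bot.observe(): the state, without advancing time (a new reading comes with each control period).
- bot.grab_frame(name): name is "scene" or "top"; returns the picture (384x512x3 uint8, red, green, blue); there is no depth.
- bot.camera_info(name): a dict with "camera_matrix" (3x3 intrinsics, pixels), "R" (3x3) and "t" (3): a world point X has camera coordinates R X + t. Camera axes: x right, y down, z forward; pixel columns grow to the right and rows downward; lengths in mm; the calibration is good to about 2 mm. A picture is of the moment at which its call begins. camera_info takes no time and is no camera call.
- bot.finish_job(): hands the job in; it is judged then, once.
The state is a dict: "time": time; "joints": joint angles; "qd": joint speeds; "effort": joint torques, N m; "tcp_pos": TCP position; "orientation": TCP orientation; "ft_force": force on the tool from outside, world axes, zero at the start; "wrist_torque": the same for the moment, N m; "width": finger opening in mm; "finger_force": force on a finger pad.
Only numpy, scipy, OpenCV 4.12 (cv2) and the standard library are available. Lean on these libraries where they do the work, as an engineer would, in place of code of your own. Each camera call takes 0.05 s, during which the arm holds its last target. There are 200 camera calls.

## Task

Clamp the empty beaker in the beaker clamp. First lift the clamp's lever out of its notch and move it along the gate to the open notch (the one farthest from the V jaw), letting it drop fully home; stand the beaker upright on the rubber pad between the jaws and let go; then lift the lever again and drop it fully home in the middle notch, so that the sliding jaw holds the beaker in the V jaw. Do not tip the beaker over and leave the other things on the bench where they are.

Things in the scene. Friction and masses are not known exactly. Their poses are not given: they have to be found in the camera images.
- clamp: Fixed grey base plate 190 (x) by 340 (y) mm, 12 thick; pose varies. Origin on the worktop, 65 mm behind the front edge; -x is its front (to the robot), +y its left. Left half: fixed V jaw, flat sliding jaw to the right of it (both 48 mm high), rubber pad between. Right half: 54 mm housing, lever sticking out to the front through a curved gate plate, 85 mm from the pivot, top at 126 mm.
- pivot (a point): Where the lever's two axes cross, 75 mm above the worktop, at (85, -100) mm in the clamp's frame. The lever swings about the vertical and lifts about a level axis through this point.
- knob (a point): Centre of the lever's black knob: a cylinder 26 mm across and 38 mm long, lying along the lever, 155 mm from the pivot. With the lever in a notch it is 75 mm above the worktop. In the clamp's frame the knob is at pivot + 155 mm * (-cos(lift) cos(swing), -cos(lift) sin(swing), sin(lift)).
- lever_swing (a joint): Swing of the lever, rad; 0 points to the clamp's front, positive moves the knob to the clamp's right (-y). The gate's slot is a level channel with three notches running down from it: tight (left, nearest the V jaw) at -0.40, middle at 0, open (right) at +0.40, each with 0.025 rad of play. Starts in the tight notch. Friction about 0.5 N at the knob; stays where it is put.
- lever_lift (a joint): Lift of the lever, rad: 0 lies fully down in a notch, positive raises the knob; the stop is at 0.38. It must be lifted past 0.20 (knob 31 mm up) to clear the teeth between the notches. A weak spring and its weight (about 2 N at the knob) pull it down.
- jaw (a joint): Sliding jaw, m, geared to the lever: 0.06 m per rad of swing, positive opens (to the clamp's -y). At swing 0 (value 0) its face is 32 mm from the axis of a beaker resting in the V jaw; in the open notch (+0.024) it is 56 mm away, in the tight notch (-0.024) 8 mm, so no room for the beaker.
- seat (a point): On the top of the rubber pad (14 mm above the worktop), the point where the axis of a beaker resting in the V jaw meets the pad; at (45, 85) mm in the clamp's frame. With the jaw open, a beaker may be set down about 12 mm to the -y side of it, midway between the jaws; the closing jaw pushes it home.
- beaker: Clear plastic beaker, open at the top, upright, 64 mm across at the rim and 54 mm at the foot, 74 mm tall, about 45 g; origin at the centre of its underside. Starts upright on the worktop, to the left or the right of the clamp.
- bottle_buffer: Clear screw-cap bottle, 56 mm across, 102 mm tall; origin at the centre of its underside. A bystander, not to be moved; it stands on one side of the clamp and the beaker on the other.
- petri_0: Flat round petri dish, 64 mm across, 15 mm high; origin at the centre of its underside. A bystander.
- timer: Small white table timer with three keys, 66 x 66 x 19 mm; origin at the centre of its underside. A bystander.
There are look-alikes about, which are no part of the job. What is shaped like the beaker but pink is not meant.

How it is judged (in metres and radians):
On the way, in this order (a step that is already met when the one before it is completed fails the run):
1. the lever lies fully down in the open notch (value of joint lever_lift below 0.05 rad and value of joint lever_swing above 0.35 rad), for 0.2 s.
2. the beaker stands upright on the rubber pad between the opened jaws, let go (z of beaker in the frame of seat between -0.005 and 0.005 m and angle between beaker's own z axis and vertical below 0.12 rad and value of joint lever_swing above 0.3 rad and horizontal distance between beaker and seat below 0.04 m and contact force between the fingers and beaker below 0.05 N), for 0.2 s.
At the end, for the whole second after the job is handed in: The lever lies fully down in the middle notch (swing within 0.05 rad of 0, lift under 0.05 rad) and the beaker stands upright (within 0.12 rad) and at rest on the rubber pad (height within 5 mm), its axis within 8 mm of the seat point in the V jaw (value of joint each of lever_lift, lever_swing below 0.05 rad and z of beaker in the frame of seat between -0.005 and 0.005 m and angle between beaker's own z axis and vertical below 0.12 rad and value of joint lever_swing above -0.05 rad and horizontal distance between beaker and seat below 0.008 m and linear speed of beaker below 0.02 m/s); the robot touches nothing.
It fails at once if the beaker is tipped over (angle between beaker's own z axis and vertical above 0.7 rad).
It fails at once if the bottle, petri dish or timer is moved more than 40 mm (distance of any of bottle_buffer, petri_0, timer from where it was at the start of the episode above 0.04 m).
It also fails if it takes over 64 s, if anything falls off the work surface, if the arm or the gripper's body presses on something with over 40 N, if the wrist force passes 120 N, or if a joint passes its speed limit or range.

## Working session

There is one attempt and no reset: what is moved stays moved. The work goes in short steps, Python scripts to look and compute and a tool call to move; the robot and the scene stay as the last step left them, time stands still between calls to the robot, and variables do not carry over. Pictures are saved under pics/ and viewed, at most 10 in all, crops included, and the job is handed in when it is done.

Besides the shell and the picture viewer there is one more tool, called after ">>>" in YAML: its name, and indented under it one key for each argument. play_rows: Moves the arm, as the interface text tells. Its arguments: {"type":"object","properties":{"deltas":{"type":"array","items":{"type":"array","items":{"type":"number"}}},"newtons":{"type":"number"}},"required":["deltas"]}

```bash
mkdir -p pics
python3 - <<'E'
from station import bot
import cv2,numpy as np
for n in("scene","top"):
    im=bot.grab_frame(n); cv2.imwrite(f"pics/{n}0.png",im[...,::-1]); c=bot.camera_info(n)
    print(n,np.round(c["camera_matrix"],1).tolist(),np.round(c["R"],3).tolist(),np.round(c["t"],1).tolist())
s=bot.observe();print(s["time"],np.round(s["orientation"],3).tolist(),s["width"])
E
```

```text
scene [[369.2, 0.0, 246.9], [0.0, 369.2, 194.4], [0.0, 0.0, 1.0]] [[-0.903, -0.429, 0.006], [-0.231, 0.475, -0.849], [0.361, -0.769, -0.528]] [438.3, 190.2, 857.5]
top [[392.8, 0.0, 252.6], [0.0, 392.8, 193.5], [0.0, 0.0, 1.0]] [[0.023, -1.0, 0.012], [-0.994, -0.025, -0.11], [0.11, -0.01, -0.994]] [-23.8, 497.6, 1225.9]
0.1 [[0.907, 0.422, -0.001], [0.422, -0.907, 0.002], [-0.0, -0.002, -1.0]] 85.67120287281799
```

View pics/scene0.png

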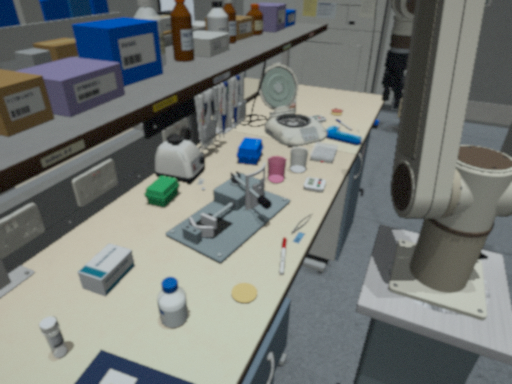

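View pics/top0.png

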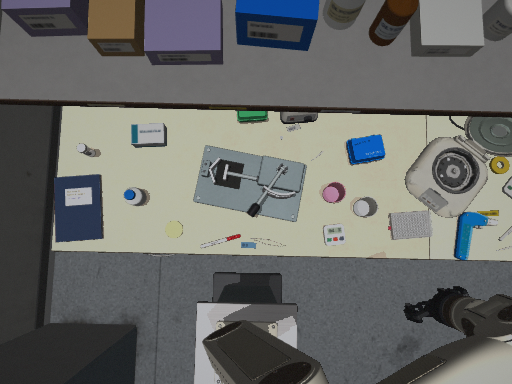

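The two beaker-like things in the top view are a pink one at (333,192) and a clear one at (364,207). The clear one fits the description, so I'll confirm it in an enlarged crop.

Run:
```python
import cv2
t=cv2.imread("pics/top0.png")
cv2.imwrite("pics/c1.png",cv2.resize(t[138:250,188:388],None,fx=4,fy=4,interpolation=cv2.INTER_CUBIC))
s=cv2.imread("pics/scene0.png")
cv2.imwrite("pics/c2.png",cv2.resize(s[140:260,160:340],None,fx=4.4,fy=4.4,interpolation=cv2.INTER_CUBIC))
```

```text
(no output)
```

View pics/c1.png

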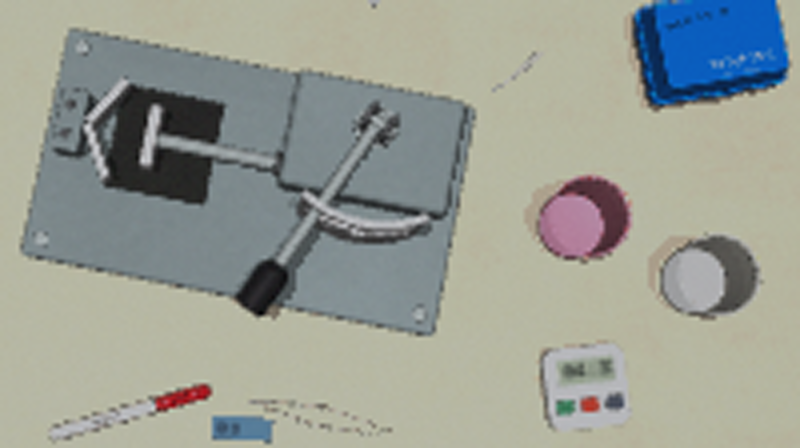

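View pics/c2.png

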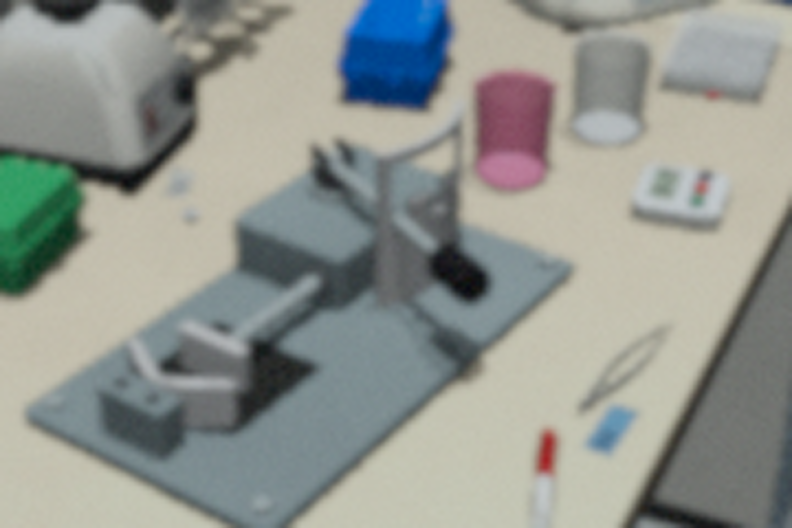

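The crop confirms it: the clear beaker is at crop (712,277), which is top-view pixel (366,207), and the pink one is the look-alike at (585,218). The lever knob is at crop (262,288), on the tight side. The plate corners are at (70,30), (475,104), (433,334) and (22,256).

```bash
cat > h.py <<'E'
import numpy as np, cv2
from station import bot
from scipy.spatial.transform import Rotation as Ro
def ray(name,uv,z):
    c=bot.camera_info(name);K,R,t=[np.array(c[k],float) for k in("camera_matrix","R","t")]
    d=R.T@np.linalg.solve(K,[*uv,1]);o=-R.T@t
    return o+d*(z-o[2])/d[2]
def proj(name,X):
    c=bot.camera_info(name);K,R,t=[np.array(c[k],float) for k in("camera_matrix","R","t")]
    p=(R@np.atleast_2d(X).T+t[:,None]);p=K@p;return (p[:2]/p[2]).T
def c1(u,v): return (188+(u+.5)/4-.5,138+(v+.5)/4-.5)
def c2(u,v): return (160+(u+.5)/4.4-.5,140+(v+.5)/4.4-.5)
E
python3 - <<'E'
from h import *
w=np.array([ray("top",c1(*p),12)[:2] for p in[(70,30),(475,104),(433,334),(22,256)]])
l=np.array([[125,170],[125,-170],[-65,-170],[-65,170]],float)
wc,lc=w.mean(0),l.mean(0);U,S,V=np.linalg.svd((l-lc).T@(w-wc));R=(U@V).T
t=wc-R@lc;print("clamp",t,np.arctan2(R[1,0],R[0,0]),"res",(w-(l@R.T+t)).round(1).tolist())
for n,f,ps in[("scene",c2,[(30,413),(572,268)])]:
    for p in ps: print(n,ray(n,f(*p),12).round(1))
print("exp",(R@l[0]+t).round(1),(R@l[2]+t).round(1))
k=np.array([85,-100])+155*np.array([-np.cos(.4),np.sin(.4)]);print("knob",R@k+t,"img",ray("top",c1(262,288),80)[:2])
print("seat",R@[45,85]+t)
print("beaker foot top",ray("top",c1(693,281),2)[:2],"rim",ray("top",c1(712,276),74)[:2],"foot scene",ray("scene",c2(607,127),2)[:2],"rim scene",ray("scene",c2(612,47),74)[:2])
E
```

```text
clamp [505.47234557   1.65512655] -0.1626973354968892 res [[-1.2, -2.3], [1.0, 1.1], [0.3, 2.5], [-0.0, -1.3]]
scene [646.9 151.5  12. ]
scene [ 410.2 -140.9   12. ]
exp [656.4 149.2] [ 413.8 -155.6]
knob [442.04979859 -28.10482526] img [443.00857597 -14.14874921]
seat [563.64641677  78.24349015]
beaker foot top [ 462.63302404 -365.57329999] rim [ 461.03516807 -359.50524848] foot scene [ 460.66532665 -365.74386967] rim scene [ 461.13697745 -361.65952668]
```

Run:
```python
from h import *
a=-.1627;R=np.array([[np.cos(a),-np.sin(a)],[np.sin(a),np.cos(a)]]);t=np.array([505.5,1.7])
def W(x,y,z): return [*(R@[x,y]+t),z]
P=[W(125,170,12),W(125,-170,12),W(-65,-170,12),W(-65,170,12),W(85,-100,75),W(45,85,14)]
P+=[W(85-r*np.cos(.4),-100+r*np.sin(.4),75) for r in(85,136,155,174)]
P+=[[462,-364,0],[462,-364,74]]
out=[]
for n,(x0,y0,x1,y1) in(("top",(188,138,388,250)),("scene",(160,140,340,260))):
    im=cv2.imread(f"pics/{n}0.png")[y0:y1,x0:x1];f=4
    im=cv2.resize(im,None,fx=f,fy=f,interpolation=cv2.INTER_CUBIC)
    for u,v in proj(n,np.array(P)):
        p=(int((u-x0+.5)*f),int((v-y0+.5)*f));cv2.drawMarker(im,p,(0,0,255),cv2.MARKER_CROSS,12,1)
    im=cv2.resize(im,None,fx=600/im.shape[1]*1.0,fy=600/im.shape[1]*1.0) if n=="scene" else cv2.resize(im,None,fx=.6,fy=.6)
    out.append(im)
w=max(i.shape[1] for i in out)
a,b=out; a=cv2.copyMakeBorder(a,0,0,0,w-a.shape[1],0)
i=np.vstack([a,b]);s=600/i.shape[0];i=cv2.resize(i,None,fx=s,fy=s);print(i.shape);cv2.imwrite("pics/ov.png",i)
```

```text
(600, 538, 3)
```

View pics/ov.png

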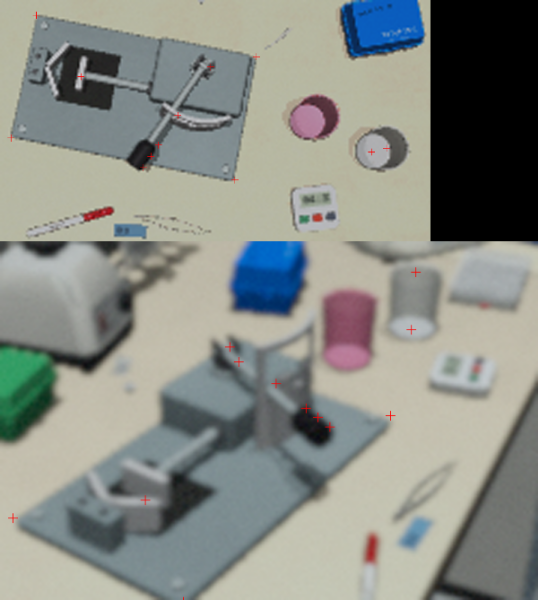

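Run:
```python
from h import *
from scipy.optimize import least_squares
def tri(a,b):
    f=lambda X:np.r_[proj("top",X)[0]-c1(*a),proj("scene",X)[0]-c2(*b)]
    r=least_squares(f,[450,0,50]);return r.x.round(1),r.fun.round(1)
for n,a,b in(("knob",(263,289),(460,274)),("front right corner",(433,334),(572,268)),("left back",(70,30),(30,413)),("beakerfoot",(693,281),(607,127)),("rim",(712,276),(612,47)),("jaw centre top",(152,135),(214,338))): print(n,*tri(a,b))
from math import *
# fit clamp pose (incl. height-free) with lever knob: swing -.4/-.425
obs=[("top",c1(70,30),(125,170,12)),("top",c1(475,104),(125,-170,12)),("top",c1(433,334),(-65,-170,12)),("top",c1(22,256),(-65,170,12)),("scene",c2(30,413),(125,170,12)),("scene",c2(572,268),(-65,-170,12)),
("top",c1(263,289),"k"),("scene",c2(460,274),"k")]
def F(p,show=0):
    x,y,a,s=p;c,d=cos(a),sin(a);o=[]
    for n,uv,l in obs:
        if l=="k": l=(85-155*cos(s),-100-155*sin(s),75)
        o+=list(proj(n,[x+c*l[0]-d*l[1],y+d*l[0]+c*l[1],l[2]])[0]-uv)
    return np.array(o)
r=least_squares(F,[505,2,-.16,-.4],loss="soft_l1");print(r.x,F(r.x).round(1).reshape(-1,2).tolist())
```

```text
knob [442.2 -15.3  71.6] [ 0.1  0.2 -0.2 -0. ]
front right corner [ 414.4 -154.1    3.1] [ 0.  0. -0. -0.]
left back [653.8 146.1   6.3] [ 0.4  0.8 -0.7 -0.1]
beakerfoot [ 461.8 -365.9    1.8] [ 0.1  0.3 -0.3 -0. ]
rim [ 460.7 -359.2   75.1] [ 0.   0.1 -0.1 -0. ]
jaw centre top [564.   75.   43.7] [ 0.1  0.2 -0.2 -0. ]
[ 5.03287167e+02  3.60153506e+00 -1.62738617e-01 -4.58855312e-01] [[-1.3, 0.2], [-0.3, 1.0], [0.2, 0.8], [-1.0, 0.6], [-2.2, -0.8], [1.0, -2.2], [1.2, -0.7], [-0.6, -1.9]]
```

```bash
cat >> h.py <<'E'
from scipy.spatial.transform import Slerp
def down(a,lift=0):
    """tool down, tool x at world angle a; lift tilts with lever (x axis dips toward the pivot)"""
    x=np.array([np.cos(a),np.sin(a),0]);z=np.array([0,0,-1.]);y=np.cross(z,x)
    M=np.c_[x,y,z]
    k=np.cross(x,[0,0,-1.])  # rotating x toward -z
    return Ro.from_rotvec(lift*k/np.linalg.norm(k)).as_matrix()@M
def plan(wps,g,start=None):
    """wps: list of (pos,R,nrows)"""
    s=bot.observe();p0,R0=start or (np.array(s["tcp_pos"],float),np.array(s["orientation"],float))
    for p,R,n in wps:
        p=np.array(p,float);sl=Slerp([0,1],Ro.from_matrix([R0,R]));ps=p0;Rs=R0;out=[]
        for i in range(1,n+1):
            q=p0+(p-p0)*i/n;Q=sl(i/n).as_matrix()
            d=Rs.T@(q-ps)/30;w=np.degrees(Ro.from_matrix(Rs.T@Q).as_rotvec())/6
            out.append([round(float(v)+0.0,2) for v in (*d,*w)]+[g]);ps,Rs=q,Q
        print(str(out).replace(" ",""),"max",np.abs(out)[:,:6].max())
        p0,R0=p,R
E
python3 - <<'E'
from h import *
A=down(-.563)
M=np.array([330,-230,210]);
s=bot.observe();R0=np.array(s["orientation"])
plan([(M,down(-.06),10),([441,-19,160],A,10),([441,-19,100],A,3)],1)
E
```

```text
[[0.67,-0.51,0.07,-0.0,0.0,0.47,1],[0.65,-0.54,0.07,-0.0,0.0,0.47,1],[0.62,-0.57,0.07,-0.0,0.0,0.47,1],[0.59,-0.6,0.07,-0.0,0.0,0.47,1],[0.56,-0.63,0.07,-0.0,0.0,0.47,1],[0.53,-0.66,0.07,-0.0,0.0,0.47,1],[0.5,-0.68,0.07,-0.0,0.0,0.47,1],[0.46,-0.7,0.07,-0.0,0.0,0.47,1],[0.43,-0.73,0.07,-0.0,0.0,0.47,1],[0.39,-0.75,0.07,-0.0,0.0,0.47,1]] max 0.75
[[0.33,-0.72,0.17,0.0,0.0,0.48,1],[0.29,-0.74,0.17,0.0,0.0,0.48,1],[0.25,-0.75,0.17,0.0,0.0,0.48,1],[0.21,-0.77,0.17,0.0,0.0,0.48,1],[0.18,-0.78,0.17,0.0,0.0,0.48,1],[0.14,-0.78,0.17,0.0,0.0,0.48,1],[0.1,-0.79,0.17,0.0,0.0,0.48,1],[0.06,-0.79,0.17,0.0,0.0,0.48,1],[0.02,-0.79,0.17,0.0,0.0,0.48,1],[-0.02,-0.79,0.17,0.0,0.0,0.48,1]] max 0.79
[[0.0,0.0,0.67,0.0,0.0,0.0,1],[0.0,0.0,0.67,0.0,0.0,0.0,1],[0.0,0.0,0.67,0.0,0.0,0.0,1]] max 0.67
```

>>> play_rows:
  deltas:
    - [0.67,-0.51,0.07,0,0,0.47,1]
    - [0.65,-0.54,0.07,0,0,0.47,1]
    - [0.62,-0.57,0.07,0,0,0.47,1]
    - [0.59,-0.6,0.07,0,0,0.47,1]
    - [0.56,-0.63,0.07,0,0,0.47,1]
    - [0.53,-0.66,0.07,0,0,0.47,1]
    - [0.5,-0.68,0.07,0,0,0.47,1]
    - [0.46,-0.7,0.07,0,0,0.47,1]
    - [0.43,-0.73,0.07,0,0,0.47,1]
    - [0.39,-0.75,0.07,0,0,0.47,1]
  newtons: 25

```text
time: 1.35
tcp_pos: [329.9, -228.9, 209.9]
orientation: [[0.998, -0.058, -0.001], [-0.058, -0.998, 0.0], [-0.001, -0.0, -1.0]]
ft_force: [0.4, -0.7, -0.5]
width: 85.5
finger_force: 0.0
```

>>> play_rows:
  deltas:
    - [0.33,-0.72,0.17,0,0,0.48,1]
    - [0.29,-0.74,0.17,0,0,0.48,1]
    - [0.25,-0.75,0.17,0,0,0.48,1]
    - [0.21,-0.77,0.17,0,0,0.48,1]
    - [0.18,-0.78,0.17,0,0,0.48,1]
    - [0.14,-0.78,0.17,0,0,0.48,1]
    - [0.1,-0.79,0.17,0,0,0.48,1]
    - [0.06,-0.79,0.17,0,0,0.48,1]
    - [0.02,-0.79,0.17,0,0,0.48,1]
    - [-0.02,-0.79,0.17,0,0,0.48,1]

```text
time: 2.6
tcp_pos: [387.3, -135.4, 164.1]
orientation: [[0.916, -0.4, 0.031], [-0.401, -0.911, 0.1], [-0.012, -0.104, -0.995]]
ft_force: [-0.1, 0.5, 0.3]
width: 85.8
finger_force: 0.0
```

>>> play_rows:
  deltas:
    - [0,0,0.65,0,0,0,1]
    - [0,0,0.65,0,0,0,1]
    - [0,0,0,0,0,0,1]

```text
time: 2.98
tcp_pos: [386.4, -132.8, 124.3]
orientation: [[0.918, -0.396, 0.028], [-0.397, -0.912, 0.102], [-0.015, -0.105, -0.994]]
ft_force: [-0.7, 0.2, 1.2]
width: 85.6
finger_force: 0.0
```

Run:
```python
from h import *
o=[]
for n,(x0,y0,x1,y1) in(("top",(188,130,328,250)),("scene",(180,130,320,250))):
    im=bot.grab_frame(n); o.append(cv2.resize(im[y0:y1,x0:x1,::-1],None,fx=2.85,fy=4.2,interpolation=cv2.INTER_CUBIC) if 0 else cv2.resize(im[y0:y1,x0:x1,::-1],None,fx=2.85,fy=2.85,interpolation=cv2.INTER_CUBIC))
cv2.imwrite("pics/k1.png",np.hstack(o))
s=bot.observe();print(s["time"],s["tcp_pos"],np.round(s["orientation"],3).tolist(),s["width"],s["joints"])
```

```text
3.075 [ 387.8626144  -133.28199805  125.85044477] [[0.918, -0.395, 0.031], [-0.396, -0.913, 0.101], [-0.012, -0.105, -0.994]] 85.43501654251833 [-0.40861215  0.15571988 -0.397895    1.02898398  0.1049786   3.14064367]
```

View pics/k1.png

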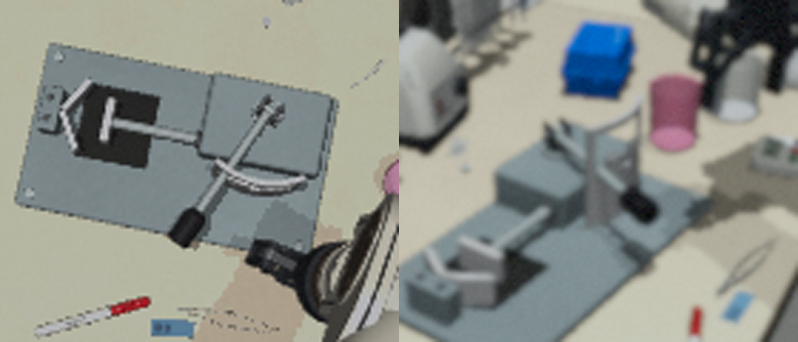

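Run:
```python
from h import *
y0=-.405;e=2.579
plan([([400,-110,165],down(y0+(e-y0)/3),10),([420,-60,165],down(y0+2*(e-y0)/3),10),([442,-17,110],down(e),10)],1)
```

```text
[[0.0,-0.1,-0.12,-0.1,-0.04,-0.95,1],[0.01,-0.1,-0.12,-0.1,-0.04,-0.95,1],[0.02,-0.1,-0.12,-0.1,-0.04,-0.95,1],[0.03,-0.09,-0.12,-0.1,-0.04,-0.95,1],[0.04,-0.09,-0.12,-0.1,-0.04,-0.95,1],[0.05,-0.08,-0.13,-0.1,-0.04,-0.95,1],[0.06,-0.07,-0.13,-0.1,-0.04,-0.95,1],[0.06,-0.07,-0.13,-0.1,-0.04,-0.95,1],[0.07,-0.06,-0.13,-0.1,-0.04,-0.95,1],[0.07,-0.05,-0.13,-0.1,-0.04,-0.95,1]] max 0.95
[[0.15,-0.1,0.0,0.0,0.0,-0.95,1],[0.16,-0.09,0.0,0.0,0.0,-0.95,1],[0.17,-0.07,0.0,0.0,0.0,-0.95,1],[0.17,-0.05,0.0,0.0,0.0,-0.95,1],[0.18,-0.04,0.0,0.0,0.0,-0.95,1],[0.18,-0.02,0.0,0.0,0.0,-0.95,1],[0.18,-0.0,0.0,0.0,0.0,-0.95,1],[0.18,0.02,0.0,0.0,0.0,-0.95,1],[0.18,0.03,0.0,0.0,0.0,-0.95,1],[0.17,0.05,0.0,0.0,0.0,-0.95,1]] max 0.95
[[0.14,0.08,0.18,0.0,0.0,-0.95,1],[0.13,0.09,0.18,0.0,0.0,-0.95,1],[0.12,0.1,0.18,0.0,0.0,-0.95,1],[0.11,0.11,0.18,0.0,0.0,-0.95,1],[0.1,0.12,0.18,0.0,0.0,-0.95,1],[0.09,0.13,0.18,0.0,0.0,-0.95,1],[0.08,0.14,0.18,0.0,0.0,-0.95,1],[0.06,0.15,0.18,0.0,0.0,-0.95,1],[0.05,0.15,0.18,0.0,0.0,-0.95,1],[0.03,0.16,0.18,0.0,0.0,-0.95,1]] max 0.95
```

>>> play_rows:
  deltas:
    - [0,-0.1,-0.12,-0.1,-0.04,-0.95,1]
    - [0.01,-0.1,-0.12,-0.1,-0.04,-0.95,1]
    - [0.02,-0.1,-0.12,-0.1,-0.04,-0.95,1]
    - [0.03,-0.09,-0.12,-0.1,-0.04,-0.95,1]
    - [0.04,-0.09,-0.12,-0.1,-0.04,-0.95,1]
    - [0.05,-0.08,-0.13,-0.1,-0.04,-0.95,1]
    - [0.06,-0.07,-0.13,-0.1,-0.04,-0.95,1]
    - [0.06,-0.07,-0.13,-0.1,-0.04,-0.95,1]
    - [0.07,-0.06,-0.13,-0.1,-0.04,-0.95,1]
    - [0.07,-0.05,-0.13,-0.1,-0.04,-0.95,1]

```text
time: 4.32
tcp_pos: [400.5, -109.5, 165.9]
orientation: [[0.83, 0.558, 0.002], [0.558, -0.83, -0.004], [-0.0, 0.004, -1.0]]
ft_force: [-0.0, -0.8, 0.2]
width: 85.3
finger_force: 0.0
```

>>> play_rows:
  deltas:
    - [0.15,-0.1,0,0,0,-0.95,1]
    - [0.16,-0.09,0,0,0,-0.95,1]
    - [0.17,-0.07,0,0,0,-0.95,1]
    - [0.17,-0.05,0,0,0,-0.95,1]
    - [0.18,-0.04,0,0,0,-0.95,1]
    - [0.18,-0.02,0,0,0,-0.95,1]
    - [0.18,0,0,0,0,-0.95,1]
    - [0.18,0.02,0,0,0,-0.95,1]
    - [0.18,0.03,0,0,0,-0.95,1]
    - [0.17,0.05,0,0,0,-0.95,1]

```text
time: 5.58
tcp_pos: [420.7, -58.8, 165.5]
orientation: [[-0.015, 1.0, 0.002], [1.0, 0.015, -0.003], [-0.003, 0.002, -1.0]]
ft_force: [-0.1, -0.1, -0.1]
width: 85.6
finger_force: 0.0
```

>>> play_rows:
  deltas:
    - [0.14,0.08,0.18,0,0,-0.95,1]
    - [0.13,0.09,0.18,0,0,-0.95,1]
    - [0.12,0.1,0.18,0,0,-0.95,1]
    - [0.11,0.11,0.18,0,0,-0.95,1]
    - [0.1,0.12,0.18,0,0,-0.95,1]
    - [0.09,0.13,0.18,0,0,-0.95,1]
    - [0.08,0.14,0.18,0,0,-0.95,1]
    - [0.06,0.15,0.18,0,0,-0.95,1]
    - [0.05,0.15,0.18,0,0,-0.95,1]
    - [0.03,0.16,0.18,0,0,-0.95,1]

```text
time: 6.82
tcp_pos: [442.5, -16.5, 111.2]
orientation: [[-0.847, 0.532, 0.002], [0.532, 0.847, -0.003], [-0.003, -0.001, -1.0]]
ft_force: [-0.2, 0.1, 0.4]
width: 85.6
finger_force: 0.0
```

Run:
```python
from h import *
s=bot.observe();print(s["time"],s["tcp_pos"],np.round(s["orientation"],3).tolist(),s["joints"])
plan([([442,-17,60],down(2.579),5)],1)
```

```text
6.825 [442.52334607 -16.50477134 111.21301836] [[-0.847, 0.532, 0.002], [0.532, 0.847, -0.003], [-0.003, -0.001, -1.0]] [-0.03548369  0.22267032 -0.35102758  0.99508898 -0.00262048  0.52501162]
[[0.0,-0.0,0.34,-0.0,0.01,0.0,1],[0.0,-0.0,0.34,-0.0,0.01,0.0,1],[0.0,-0.0,0.34,-0.0,0.01,0.0,1],[0.0,-0.0,0.34,-0.0,0.01,0.0,1],[0.0,-0.0,0.34,-0.0,0.01,0.0,1]] max 0.34
```

>>> play_rows:
  deltas:
    - [0,0,0.34,0,0,0,1]
    - [0,0,0.34,0,0,0,1]
    - [0,0,0.34,0,0,0,1]
    - [0,0,0.34,0,0,0,1]
    - [0,0,0.34,0,0,0,1]
    - [0,0,0,0,0,0,0.4]
    - [0,0,0,0,0,0,0.4]
    - [0,0,0,0,0,0,0.4]

```text
time: 7.82
tcp_pos: [442.0, -16.8, 59.6]
orientation: [[-0.845, 0.534, 0.001], [0.534, 0.845, -0.003], [-0.002, -0.002, -1.0]]
ft_force: [-0.6, -0.3, -0.1]
width: 34.4
finger_force: 0.0
```

Run:
```python
from h import *
o=[]
for n,(x0,y0,x1,y1) in(("top",(200,140,300,240)),("scene",(220,150,320,250))):
    im=bot.grab_frame(n); o.append(cv2.resize(im[y0:y1,x0:x1,::-1],None,fx=4,fy=4,interpolation=cv2.INTER_CUBIC))
cv2.imwrite("pics/k2.png",np.hstack(o))
s=bot.observe();print(s["time"],s["tcp_pos"],s["width"],s["ft_force"])
```

```text
7.925 [441.90222078 -16.7872085   59.59684536] 34.004321527698174 [-0.18730076 -0.05512739 -0.36492174]
```

View pics/k2.png

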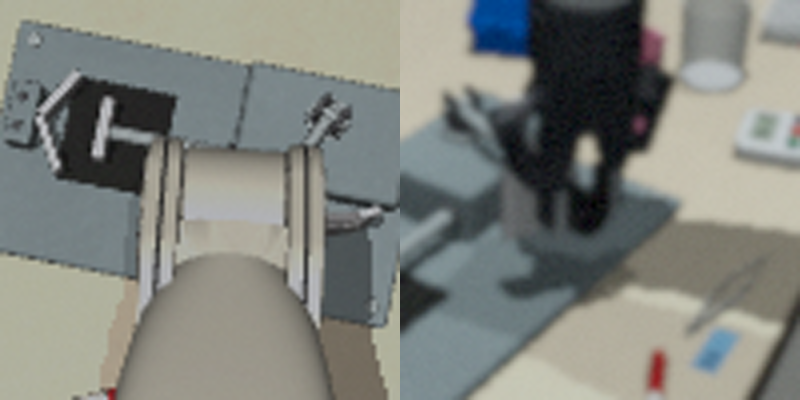

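The fingers, 34 mm apart, sit around the knob at scene crop (585,200) with no force. I'll close on it.

>>> play_rows:
  deltas:
    - [0,0,0,0,0,0,0]
    - [0,0,0,0,0,0,0]
    - [0,0,0,0,0,0,0]
    - [0,0,0,0,0,0,0]
  newtons: 30

```text
time: 8.43
tcp_pos: [441.8, -16.7, 59.4]
orientation: [[-0.845, 0.534, 0.0], [0.534, 0.845, -0.003], [-0.002, -0.002, -1.0]]
ft_force: [1.9, 0.3, 1.0]
width: 25.0
finger_force: 30.2
```

Run:
```python
from h import *
s=bot.observe();print(s["time"],s["tcp_pos"],s["width"],s["ft_force"],s["finger_force"])
p=np.array(s["tcp_pos"]);piv=p[:2]
# lever angle guess world: pivot->knob 2.579 ; arc waypoints relative to current
P=[505.5+85*np.cos(-.1627)-100*-np.sin(-.1627)*-1,0]
a=-.163;c,d=np.cos(a),np.sin(a)
K0=np.array([*p[:2],75]);sw0=-.41
def rel(sw,l): return 155*np.array([-np.cos(l)*np.cos(sw),-np.cos(l)*np.sin(sw),np.sin(l)])
def pose(sw,l):
    r=rel(sw,l)-rel(sw0,0);w=np.array([c*r[0]-d*r[1],d*r[0]+c*r[1],r[2]])
    R=down(np.pi+a+sw,-l)
    R0=down(np.pi+a+sw0,0);off=p-(K0+[0,0,0])  # TCP offset from knob
    return K0+w+R@(R0.T@off),R
w=[(*pose(sw0,.15),4),(*pose(sw0,.29),4)]
plan(w,0)
st=pose(sw0,.29)
print("arc");plan([(*pose(sw0+i*.2025,.29),4) for i in(1,2,3,4)],0,st)
```

```text
8.425 [441.82200241 -16.71849984  59.37077248] 24.96408486014738 [1.87120377 0.25475786 1.00357359] 30.206803679466248
[[0.0,-0.0,-0.19,-0.01,0.36,0.02,0],[0.01,-0.0,-0.19,-0.01,0.36,0.02,0],[0.02,-0.0,-0.19,-0.01,0.36,0.02,0],[0.03,-0.0,-0.19,-0.01,0.36,0.02,0]] max 0.36
[[0.01,-0.0,-0.18,0.0,0.33,-0.0,0],[0.01,0.0,-0.18,0.0,0.33,0.0,0],[0.02,0.0,-0.18,-0.0,0.33,-0.0,0],[0.02,-0.0,-0.18,0.0,0.33,-0.0,0]] max 0.33
arc
[[-0.02,-0.26,-0.01,0.14,0.0,-0.46,0],[-0.01,-0.26,-0.0,0.14,-0.0,-0.46,0],[-0.0,-0.26,-0.0,0.14,0.0,-0.46,0],[0.01,-0.26,0.0,0.14,-0.0,-0.46,0]] max 0.46
[[-0.02,-0.26,-0.01,0.14,0.0,-0.46,0],[-0.01,-0.26,-0.0,0.14,-0.0,-0.46,0],[-0.0,-0.26,-0.0,0.14,0.0,-0.46,0],[0.01,-0.26,0.0,0.14,-0.0,-0.46,0]] max 0.46
[[-0.02,-0.26,-0.01,0.14,-0.0,-0.46,0],[-0.01,-0.26,-0.0,0.14,0.0,-0.46,0],[-0.0,-0.26,-0.0,0.14,-0.0,-0.46,0],[0.01,-0.26,0.0,0.14,-0.0,-0.46,0]] max 0.46
[[-0.02,-0.26,-0.01,0.14,-0.0,-0.46,0],[-0.01,-0.26,-0.0,0.14,0.0,-0.46,0],[0.0,-0.26,0.0,0.14,0.0,-0.46,0],[0.01,-0.26,0.0,0.14,-0.0,-0.46,0]] max 0.46
```

>>> play_rows:
  deltas:
    - [0,0,-0.19,0,0.36,0,0]
    - [0.01,0,-0.19,0,0.36,0,0]
    - [0.02,0,-0.19,0,0.36,0,0]
    - [0.02,0,-0.19,0,0.36,0,0]
    - [0.01,0,-0.18,0,0.33,0,0]
    - [0.01,0,-0.18,0,0.33,0,0]
    - [0.02,0,-0.18,0,0.33,0,0]
    - [0.02,0,-0.18,0,0.33,0,0]
    - [0,0,0,0,0,0,0]

```text
time: 9.55
tcp_pos: [443.1, -17.8, 103.1]
orientation: [[-0.81, 0.534, -0.243], [0.513, 0.845, 0.15], [0.286, -0.003, -0.958]]
ft_force: [-0.7, 2.7, -1.4]
width: 25.0
finger_force: 30.1
```

>>> play_rows:
  deltas:
    - [-0.01,-0.26,0,0.14,0,-0.46,0]
    - [-0.01,-0.26,0,0.14,0,-0.46,0]
    - [0,-0.26,0,0.14,0,-0.46,0]
    - [0,-0.26,0,0.14,0,-0.46,0]
    - [-0.01,-0.26,0,0.14,0,-0.46,0]
    - [-0.01,-0.26,0,0.14,0,-0.46,0]
    - [0,-0.26,0,0.14,0,-0.46,0]
    - [0,-0.26,0,0.14,0,-0.46,0]

```text
time: 10.55
tcp_pos: [421.5, -75.5, 103.1]
orientation: [[-0.947, 0.158, -0.281], [0.153, 0.987, 0.04], [0.284, -0.005, -0.959]]
ft_force: [1.3, 1.7, -3.0]
width: 25.2
finger_force: 30.1
```

>>> play_rows:
  deltas:
    - [-0.01,-0.26,0,0.14,0,-0.46,0]
    - [-0.01,-0.26,0,0.14,0,-0.46,0]
    - [0,-0.26,0,0.14,0,-0.46,0]
    - [0,-0.26,0,0.14,0,-0.46,0]
    - [-0.01,-0.26,0,0.14,0,-0.46,0]
    - [-0.01,-0.26,0,0.14,0,-0.46,0]
    - [0,-0.26,0,0.14,0,-0.46,0]
    - [0,0,0,0,0,0,0]

```text
time: 11.55
tcp_pos: [422.7, -129.6, 103.2]
orientation: [[-0.941, -0.191, -0.278], [-0.181, 0.982, -0.061], [0.285, -0.007, -0.959]]
ft_force: [3.7, 2.4, -3.5]
width: 25.1
finger_force: 30.3
```

Run:
```python
from h import *
s=bot.observe();R=np.array(s["orientation"]);print(s["time"],s["tcp_pos"],s["width"],s["ft_force"],"yaw-based swing",np.arctan2(R[1,0],R[0,0])-np.pi+.163,np.arctan2(R[1,0],R[0,0])+np.pi+.163,R.round(3).tolist())
o=[]
for n,(x0,y0,x1,y1) in(("top",(200,140,320,240)),("scene",(210,150,330,250))):
    im=bot.grab_frame(n); o.append(cv2.resize(im[y0:y1,x0:x1,::-1],None,fx=3.3,fy=3.3,interpolation=cv2.INTER_CUBIC))
cv2.imwrite("pics/k3.png",np.hstack(o))
```

```text
11.55 [ 422.6862673  -129.56237846  103.16926298] 25.082908521040583 [ 3.69830459  2.41351854 -3.48006872] yaw-based swing -5.930400425048955 0.3527848821306312 [[-0.941, -0.191, -0.278], [-0.181, 0.982, -0.061], [0.285, -0.007, -0.959]]
```

View pics/k3.png

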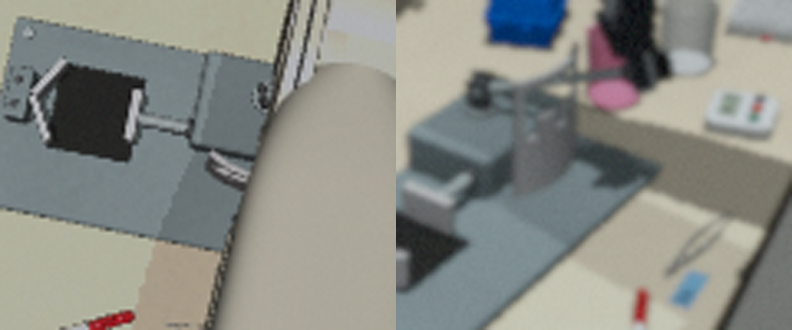

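>>> play_rows:
  deltas:
    - [0,-0.21,0,0.11,0,-0.38,0]
    - [0,0,0,0,0,0,0]
    - [-0.02,0,0.18,0,-0.33,0,0]
    - [-0.02,0,0.18,0,-0.33,0,0]
    - [-0.01,0,0.18,0,-0.33,0,0]
    - [-0.01,0,0.18,0,-0.33,0,0]
    - [0,0,0,0,0,0,0]

```text
time: 12.52
tcp_pos: [421.8, -136.4, 82.5]
orientation: [[-0.963, -0.231, -0.142], [-0.228, 0.973, -0.04], [0.147, -0.006, -0.989]]
ft_force: [7.2, 4.7, -3.7]
width: 25.0
finger_force: 30.3
```

>>> play_rows:
  deltas:
    - [-0.02,0,0.19,0,-0.36,0,0]
    - [-0.02,0,0.19,0,-0.36,0,0]
    - [-0.01,0,0.19,0,-0.36,0,0]
    - [0,0,0.12,0,-0.2,0,0]
    - [0,0,0,0,0,0,0]

```text
time: 13.15
tcp_pos: [422.3, -136.6, 62.4]
orientation: [[-0.973, -0.232, -0.01], [-0.232, 0.973, -0.009], [0.012, -0.006, -1.0]]
ft_force: [8.7, 6.4, -1.8]
width: 24.8
finger_force: 30.3
```

>>> play_rows:
  deltas:
    - [0,0,0,0,0,0,0.5]
    - [0,0,0,0,0,0,0.9]
    - [0,0,0,0,0,0,1]
    - [0,0,0,0,0,0,1]
    - [0,0,-0.7,0,0,0,1]
    - [0,0,-1,0,0,0,1]
    - [0,0,-1,0,0,0,1]
    - [0,0,-1,0,0,0,1]

```text
time: 14.15
tcp_pos: [420.8, -136.4, 173.2]
orientation: [[-0.973, -0.231, -0.018], [-0.23, 0.973, -0.011], [0.02, -0.007, -1.0]]
ft_force: [-0.1, -0.5, 0.5]
width: 85.5
finger_force: 0.0
```

Run:
```python
from h import *
s=bot.observe();print(s["time"],s["tcp_pos"])
y0=3.376;e=1.41
plan([([440,-245,180],down((y0+e)/2),10),([461,-362,110],down(e),10),([461,-362,28],down(e),5)],1)
```

```text
14.15 [ 420.7772033  -136.39115432  173.23349335]
[[0.02,-0.37,-0.02,-0.02,-0.01,0.94,1],[-0.01,-0.37,-0.02,-0.02,-0.01,0.94,1],[-0.05,-0.36,-0.02,-0.02,-0.01,0.94,1],[-0.09,-0.36,-0.02,-0.02,-0.01,0.94,1],[-0.12,-0.35,-0.02,-0.02,-0.01,0.94,1],[-0.15,-0.33,-0.02,-0.02,-0.01,0.94,1],[-0.19,-0.32,-0.02,-0.02,-0.01,0.94,1],[-0.22,-0.3,-0.02,-0.02,-0.01,0.94,1],[-0.24,-0.27,-0.02,-0.02,-0.01,0.94,1],[-0.27,-0.25,-0.02,-0.02,-0.01,0.94,1]] max 0.94
[[-0.32,-0.24,0.23,0.0,0.0,0.94,1],[-0.34,-0.21,0.23,0.0,0.0,0.94,1],[-0.36,-0.17,0.23,0.0,0.0,0.94,1],[-0.37,-0.14,0.23,0.0,0.0,0.94,1],[-0.38,-0.1,0.23,0.0,0.0,0.94,1],[-0.39,-0.06,0.23,0.0,0.0,0.94,1],[-0.4,-0.02,0.23,0.0,0.0,0.94,1],[-0.4,0.02,0.23,0.0,0.0,0.94,1],[-0.39,0.06,0.23,0.0,0.0,0.94,1],[-0.38,0.09,0.23,0.0,0.0,0.94,1]] max 0.94
[[0.0,0.0,0.55,0.0,0.0,0.0,1],[0.0,0.0,0.55,0.0,0.0,0.0,1],[0.0,0.0,0.55,0.0,0.0,0.0,1],[0.0,0.0,0.55,0.0,0.0,0.0,1],[0.0,0.0,0.55,0.0,0.0,0.0,1]] max 0.55
```

>>> play_rows:
  deltas:
    - [0.02,-0.37,-0.02,-0.02,-0.01,0.94,1]
    - [-0.01,-0.37,-0.02,-0.02,-0.01,0.94,1]
    - [-0.05,-0.36,-0.02,-0.02,-0.01,0.94,1]
    - [-0.09,-0.36,-0.02,-0.02,-0.01,0.94,1]
    - [-0.12,-0.35,-0.02,-0.02,-0.01,0.94,1]
    - [-0.15,-0.33,-0.02,-0.02,-0.01,0.94,1]
    - [-0.19,-0.32,-0.02,-0.02,-0.01,0.94,1]
    - [-0.22,-0.3,-0.02,-0.02,-0.01,0.94,1]
    - [-0.24,-0.27,-0.02,-0.02,-0.01,0.94,1]
    - [-0.27,-0.25,-0.02,-0.02,-0.01,0.94,1]

```text
time: 15.4
tcp_pos: [439.9, -245.5, 178.2]
orientation: [[-0.728, 0.685, -0.003], [0.685, 0.728, 0.006], [0.006, 0.002, -1.0]]
ft_force: [-0.5, -0.2, -0.1]
width: 85.4
finger_force: 0.0
```

>>> play_rows:
  deltas:
    - [-0.32,-0.24,0.23,0,0,0.94,1]
    - [-0.34,-0.21,0.23,0,0,0.94,1]
    - [-0.36,-0.17,0.23,0,0,0.94,1]
    - [-0.37,-0.14,0.23,0,0,0.94,1]
    - [-0.38,-0.1,0.23,0,0,0.94,1]
    - [-0.39,-0.06,0.23,0,0,0.94,1]
    - [-0.4,-0.02,0.23,0,0,0.94,1]
    - [-0.4,0.02,0.23,0,0,0.94,1]
    - [-0.39,0.06,0.23,0,0,0.94,1]
    - [-0.38,0.09,0.23,0,0,0.94,1]

```text
time: 16.65
tcp_pos: [460.3, -362.2, 108.1]
orientation: [[0.168, 0.986, -0.003], [0.986, -0.168, 0.006], [0.005, -0.004, -1.0]]
ft_force: [1.5, -0.6, -0.3]
width: 85.4
finger_force: 0.0
```

Run:
```python
from h import *
s=bot.observe();print(s["time"],s["tcp_pos"],np.round(s["orientation"],3).tolist())
plan([([461,-362,28],down(1.41),6)],1)
o=[]
for n,(x0,y0,x1,y1) in(("top",(190,140,390,240)),("scene",(180,120,380,270))):
    im=bot.grab_frame(n); o.append(cv2.resize(im[y0:y1,x0:x1,::-1],None,fx=2.4,fy=2.4,interpolation=cv2.INTER_CUBIC))
cv2.imwrite("pics/k4.png",np.vstack(o))
```

```text
16.65 [ 460.34947579 -362.24265644  108.12164914] [[0.168, 0.986, -0.003], [0.986, -0.168, 0.006], [0.005, -0.004, -1.0]]
[[-0.0,0.01,0.45,-0.01,-0.01,-0.01,1],[-0.0,0.0,0.45,-0.01,-0.01,-0.01,1],[0.0,0.0,0.45,-0.01,-0.01,-0.01,1],[0.0,0.0,0.45,-0.01,-0.01,-0.01,1],[0.0,0.0,0.45,-0.01,-0.01,-0.01,1],[0.0,0.0,0.45,-0.01,-0.01,-0.01,1]] max 0.45
```

View pics/k4.png

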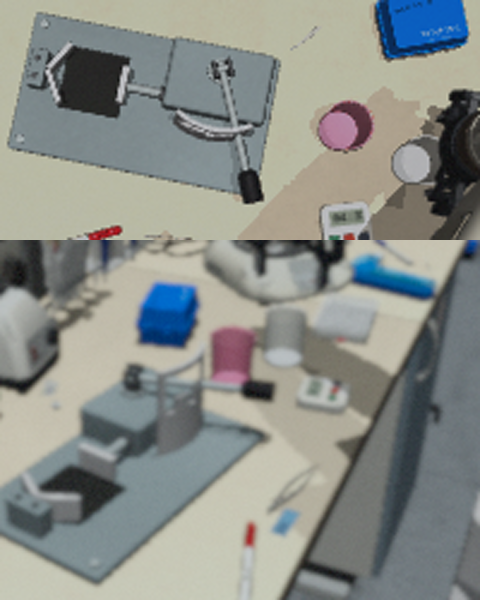

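Run:
```python
from h import *
p=np.array(bot.observe()["tcp_pos"])
for n in("scene","top"): print(n,proj(n,[p+[0,0,h] for h in(-108,-34,0,20,60,120)]).round().tolist())
a=cv2.imread("pics/scene0.png").astype(int);im=bot.grab_frame("scene")[...,::-1].astype(int)
d=(np.abs(a-im).sum(2)>60).astype(np.uint8)
n,l,st,c=cv2.connectedComponentsWithStats(d)
for i in range(1,n):
    if st[i,4]>60: print(st[i])
for r in range(90,180,6): print(r,im[r,270:330:6].sum(1)//3)
```

```text
scene [[297.0, 170.0], [299.0, 150.0], [300.0, 141.0], [300.0, 136.0], [301.0, 124.0], [303.0, 107.0]]
top [[360.0, 209.0], [367.0, 207.0], [370.0, 206.0], [372.0, 206.0], [376.0, 204.0], [384.0, 203.0]]
[ 282    0   79  142 3952]
[366   0  20  57 548]
[ 391    0   98  222 9628]
[ 378    9   32  100 1359]
[399  22  11  13  73]
[ 390   93   59  139 3671]
[383 113  16  11 129]
[385 133  12  30 167]
[285 156   6  11  61]
[303 156  42  40 766]
[233 171  13  21 118]
[264 175  36  19 249]
[500 186  12  20 158]
[257 195  36  15 242]
[315 198  18  15 144]
[200 204  29  25 295]
[250 207  21  21 177]
[454 209  28  21 127]
[496 209  16   8  94]
[421 223  30  12 180]
[ 369  224   47   50 1392]
[470 269  10  11  80]
[390 279  43  28 553]
90 [120 128 118 120  62  78  84  75 176 180]
96 [114 126 130 120  25  22  26  27 182 183]
102 [119 125 127 123  28  26  22  23 184 184]
108 [142 143 133  50  21  17  17  26 187 187]
114 [139 160  77  78  33  12  23  29  20 156]
120 [170 136  49  25  97  53  25  41  85 109]
126 [157 180 171  54  90  88 153  40  21 159]
132 [ 83 140 168  54 184 168 154 108 156 171]
138 [175 104 154 168 183 183 148  87 149 140]
144 [182 178 142  97 126 138 140 184 184 184]
150 [182 182 183 182 141 145 147 187 170 172]
156 [173 148 167 139 132 135 105 156 162 167]
162 [100 112  98 109 135 135 105 112 138 151]
168 [ 95 107  94 156 186 189 120 111 112 114]
174 [102 128  91 166 162 159 135  98 115 118]
```

>>> play_rows:
  deltas:
    - [0,0.01,0.44,0,-0.01,0,1]
    - [0,0,0.44,0,-0.01,0,1]
    - [0,0,0.44,0,-0.01,0,1]
    - [0,0,0.44,0,-0.01,0,1]
    - [0,0,0.44,0,-0.01,0,1]
    - [0,0,0.44,0,0,0,1]
    - [0,0,0,0,0,0,0.5]
    - [0,0,0,0,0,0,0.5]
    - [0,0,0,0,0,0,0.5]
    - [0,0,0,0,0,0,0.5]
  newtons: 20

```text
time: 18.05
tcp_pos: [461.0, -361.9, 30.0]
orientation: [[0.164, 0.986, -0.003], [0.986, -0.164, 0.0], [-0.0, -0.003, -1.0]]
ft_force: [-0.3, 0.3, 0.2]
width: 61.8
finger_force: 21.9
```

Run:
```python
from h import *
s=bot.observe();print(s["time"],s["tcp_pos"],s["width"],s["finger_force"])
a=-.163;c,d=np.cos(a),np.sin(a);P=np.array([572.7,-99.3,75])
for sw,l in((.4,0),(.4,.2),(.36,0),(.36,.2)):
    r=155*np.array([-np.cos(l)*np.cos(sw),-np.cos(l)*np.sin(sw),np.sin(l)]);X=P+[c*r[0]-d*r[1],d*r[0]+c*r[1],r[2]]
    print(sw,l,X.round(1),proj("top",X).round(1),proj("scene",X).round(1))
```

```text
18.05 [ 460.95908778 -361.9089163    29.9800487 ] 61.763511336789875 21.918060883908765
0.4 0 [ 422.  -135.7   75. ] [[292.7 217.6]] [[286.6 182.2]]
0.4 0.2 [ 425.  -135.   105.8] [[293.7 216. ]] [[286.2 172.8]]
0.36 0 [ 420.7 -129.6   75. ] [[290.8 218. ]] [[286.3 183.3]]
0.36 0.2 [ 423.7 -129.   105.8] [[291.7 216.4]] [[285.9 173.8]]
```

Run:
```python
from h import *
print("jaw",ray("top",(241.2,175.4),48),"V",ray("top",(211.7,171.2),48))
R=down(1.41);s=bot.observe();R0=np.array(s["orientation"])
T=[561.2,78]
plan([([461,-362,180],R0,6),([510,-140,195],R,9),([*T,180],R,9),([*T,60],R,6)],.5)
```

```text
jaw [552.38259297  25.56820324  48.        ] V [563.41579598 118.91728098  48.        ]
[[-0.0,-0.0,-0.83,-0.0,0.0,0.0,0.5],[-0.0,-0.0,-0.83,0.0,0.0,0.0,0.5],[-0.0,-0.0,-0.83,0.0,0.0,0.0,0.5],[-0.0,-0.0,-0.83,0.0,0.0,0.0,0.5],[-0.0,-0.0,-0.83,0.0,0.0,0.0,0.5],[-0.0,-0.0,-0.83,0.0,0.0,0.0,0.5]] max 0.83
[[0.84,0.04,-0.06,-0.0,0.0,-0.0,0.5],[0.84,0.04,-0.06,-0.0,0.0,-0.0,0.5],[0.84,0.04,-0.06,-0.0,0.0,-0.0,0.5],[0.84,0.05,-0.06,-0.0,0.0,-0.0,0.5],[0.84,0.05,-0.06,-0.0,0.0,-0.0,0.5],[0.84,0.05,-0.06,-0.0,0.0,-0.0,0.5],[0.84,0.05,-0.06,-0.0,0.0,-0.0,0.5],[0.84,0.05,-0.06,-0.0,0.0,-0.0,0.5],[0.84,0.05,-0.06,-0.0,0.0,-0.0,0.5]] max 0.84
[[0.83,0.06,0.06,0.0,0.0,0.0,0.5],[0.83,0.06,0.06,0.0,0.0,0.0,0.5],[0.83,0.06,0.06,0.0,0.0,0.0,0.5],[0.83,0.06,0.06,0.0,0.0,0.0,0.5],[0.83,0.06,0.06,0.0,0.0,0.0,0.5],[0.83,0.06,0.06,0.0,0.0,0.0,0.5],[0.83,0.06,0.06,0.0,0.0,0.0,0.5],[0.83,0.06,0.06,0.0,0.0,0.0,0.5],[0.83,0.06,0.06,0.0,0.0,0.0,0.5]] max 0.83
[[0.0,0.0,0.67,0.0,0.0,0.0,0.5],[0.0,0.0,0.67,0.0,0.0,0.0,0.5],[0.0,0.0,0.67,0.0,0.0,0.0,0.5],[0.0,0.0,0.67,0.0,0.0,0.0,0.5],[0.0,0.0,0.67,0.0,0.0,0.0,0.5],[0.0,0.0,0.67,0.0,0.0,0.0,0.5]] max 0.67
```

>>> play_rows:
  deltas:
    - [0,0,-0.83,0,0,0,0.5]
    - [0,0,-0.83,0,0,0,0.5]
    - [0,0,-0.83,0,0,0,0.5]
    - [0,0,-0.83,0,0,0,0.5]
    - [0,0,-0.83,0,0,0,0.5]
    - [0,0,-0.83,0,0,0,0.5]

```text
time: 18.8
tcp_pos: [461.2, -361.7, 180.0]
orientation: [[0.164, 0.986, -0.003], [0.986, -0.164, 0.0], [-0.0, -0.003, -1.0]]
ft_force: [0.5, 0.3, 0.3]
width: 62.0
finger_force: 22.2
```

>>> play_rows:
  deltas:
    - [0.84,0.05,-0.06,0,0,0,0.5]
    - [0.84,0.05,-0.06,0,0,0,0.5]
    - [0.84,0.05,-0.06,0,0,0,0.5]
    - [0.84,0.05,-0.06,0,0,0,0.5]
    - [0.84,0.05,-0.06,0,0,0,0.5]
    - [0.84,0.05,-0.06,0,0,0,0.5]
    - [0.84,0.05,-0.06,0,0,0,0.5]
    - [0.84,0.05,-0.06,0,0,0,0.5]
    - [0.84,0.05,-0.06,0,0,0,0.5]

```text
time: 19.92
tcp_pos: [512.0, -139.5, 195.4]
orientation: [[0.164, 0.986, -0.003], [0.986, -0.164, 0.0], [-0.0, -0.003, -1.0]]
ft_force: [1.2, -0.2, -0.8]
width: 62.2
finger_force: 22.2
```

>>> play_rows:
  deltas:
    - [0.83,0.06,0.06,0,0,0,0.5]
    - [0.83,0.06,0.06,0,0,0,0.5]
    - [0.83,0.06,0.06,0,0,0,0.5]
    - [0.83,0.06,0.06,0,0,0,0.5]
    - [0.83,0.06,0.06,0,0,0,0.5]
    - [0.83,0.06,0.06,0,0,0,0.5]
    - [0.83,0.06,0.06,0,0,0,0.5]
    - [0.83,0.06,0.06,0,0,0,0.5]
    - [0.75,0.02,0.06,0,0,0,0.5]
    - [0,0,0,0,0,0,0.5]

```text
time: 21.18
tcp_pos: [563.0, 77.3, 178.7]
orientation: [[0.162, 0.987, -0.003], [0.987, -0.162, 0.001], [0.0, -0.003, -1.0]]
ft_force: [-0.4, -0.3, -0.6]
width: 62.2
finger_force: 22.2
```

Run:
```python
from h import *
s=bot.observe();print(s["time"],s["tcp_pos"],np.round(s["orientation"],3).tolist(),s["width"])
plan([([560,75.5,70],down(1.41),5),([560,75.5,44.5],down(1.41),5)],.5)
```

```text
21.175 [563.03507221  77.33588466 178.72597199] [[0.162, 0.987, -0.003], [0.987, -0.162, 0.001], [0.0, -0.003, -1.0]] 62.15892166515369
[[-0.02,-0.02,0.72,-0.01,-0.0,-0.0,0.5],[-0.02,-0.02,0.72,-0.01,-0.0,-0.0,0.5],[-0.02,-0.02,0.72,-0.01,-0.0,-0.0,0.5],[-0.02,-0.02,0.72,-0.01,-0.0,-0.0,0.5],[-0.02,-0.02,0.72,-0.01,-0.0,-0.0,0.5]] max 0.72
[[0.0,0.0,0.17,0.0,0.0,0.0,0.5],[0.0,0.0,0.17,0.0,0.0,0.0,0.5],[0.0,0.0,0.17,0.0,0.0,0.0,0.5],[0.0,0.0,0.17,0.0,0.0,0.0,0.5],[0.0,0.0,0.17,0.0,0.0,0.0,0.5]] max 0.17
```

>>> play_rows:
  deltas:
    - [-0.02,-0.02,0.72,0,0,0,0.5]
    - [-0.02,-0.02,0.72,0,0,0,0.5]
    - [-0.02,-0.02,0.72,0,0,0,0.5]
    - [-0.02,-0.02,0.72,0,0,0,0.5]
    - [-0.02,-0.02,0.72,0,0,0,0.5]
    - [0,0,0.17,0,0,0,0.5]
    - [0,0,0.17,0,0,0,0.5]
    - [0,0,0,0,0,0,0.5]

```text
time: 22.18
tcp_pos: [559.5, 73.4, 61.1]
orientation: [[0.164, 0.986, -0.003], [0.986, -0.164, 0.001], [0.0, -0.003, -1.0]]
ft_force: [-0.0, -0.7, 0.0]
width: 62.0
finger_force: 22.2
```

>>> play_rows:
  deltas:
    - [0,0,0.17,0,0,0,0.5]
    - [0,0,0.15,0,0,0,0.5]
    - [0,0,0.1,0,0,0,0.5]
    - [0,0,0,0,0,0,0.5]

```text
time: 22.68
tcp_pos: [558.8, 73.6, 47.6]
orientation: [[0.164, 0.986, -0.004], [0.986, -0.164, 0.0], [-0.0, -0.004, -1.0]]
ft_force: [-0.5, 0.1, -0.9]
width: 62.1
finger_force: 22.2
```

>>> play_rows:
  deltas:
    - [0.03,0,0.05,0,0,0,0.5]
    - [0.03,0,0.05,0,0,0,0.5]
    - [0,0,0.03,0,0,0,0.5]
    - [0,0,0,0,0,0,0.5]

```text
time: 23.18
tcp_pos: [559.3, 75.4, 44.0]
orientation: [[0.164, 0.986, -0.004], [0.986, -0.164, 0.001], [-0.0, -0.004, -1.0]]
ft_force: [-0.1, 0.8, -0.2]
width: 62.2
finger_force: 22.2
```

>>> play_rows:
  deltas:
    - [0,0,0,0,0,0,0.85]
    - [0,0,0,0,0,0,1]
    - [0,0,0,0,0,0,1]
    - [0,0,0,0,0,0,1]
    - [0,0,-0.5,0,0,0,1]
    - [0,0,-1,0,0,0,1]
    - [0,0,-1,0,0,0,1]
    - [0,0,-1,0,0,0,1]
    - [0,0,-1,0,0,0,1]

```text
time: 24.3
tcp_pos: [560.0, 75.3, 181.4]
orientation: [[0.164, 0.986, -0.002], [0.986, -0.164, 0.001], [0.0, -0.002, -1.0]]
ft_force: [0.8, 0.3, -0.1]
width: 85.4
finger_force: 0.0
```

Run:
```python
from h import *
s=bot.observe();print(s["time"],s["tcp_pos"])
y0=1.41;e=3.376
plan([([490,-60,185],down((y0+e)/2),10),([422,-135.5,130],down(e),10),([422,-135.5,60],down(e),6)],1)
```

```text
24.3 [560.0000718   75.28364044 181.39968548]
[[-0.48,-0.16,-0.01,-0.0,-0.0,-0.94,1],[-0.47,-0.2,-0.01,-0.0,-0.0,-0.94,1],[-0.44,-0.25,-0.01,-0.0,-0.0,-0.94,1],[-0.42,-0.29,-0.01,-0.0,-0.0,-0.94,1],[-0.39,-0.33,-0.01,-0.0,-0.0,-0.94,1],[-0.35,-0.37,-0.01,-0.0,-0.0,-0.94,1],[-0.31,-0.4,-0.01,-0.0,-0.0,-0.94,1],[-0.27,-0.43,-0.01,-0.0,-0.0,-0.94,1],[-0.23,-0.45,-0.01,-0.0,-0.0,-0.94,1],[-0.18,-0.47,-0.01,-0.0,-0.0,-0.94,1]] max 0.94
[[-0.01,-0.34,0.18,0.0,0.0,-0.94,1],[0.03,-0.34,0.18,0.0,0.0,-0.94,1],[0.06,-0.33,0.18,0.0,0.0,-0.94,1],[0.09,-0.33,0.18,0.0,0.0,-0.94,1],[0.12,-0.31,0.18,0.0,0.0,-0.94,1],[0.16,-0.3,0.18,0.0,0.0,-0.94,1],[0.18,-0.28,0.18,0.0,0.0,-0.94,1],[0.21,-0.26,0.18,0.0,0.0,-0.94,1],[0.24,-0.24,0.18,0.0,0.0,-0.94,1],[0.26,-0.22,0.18,0.0,0.0,-0.94,1]] max 0.94
[[0.0,0.0,0.39,0.0,0.0,0.0,1],[0.0,0.0,0.39,0.0,0.0,0.0,1],[0.0,0.0,0.39,0.0,0.0,0.0,1],[0.0,0.0,0.39,0.0,0.0,0.0,1],[0.0,0.0,0.39,0.0,0.0,0.0,1],[0.0,0.0,0.39,0.0,0.0,0.0,1]] max 0.39
```

>>> play_rows:
  deltas:
    - [-0.48,-0.16,-0.01,0,0,-0.94,1]
    - [-0.47,-0.2,-0.01,0,0,-0.94,1]
    - [-0.44,-0.25,-0.01,0,0,-0.94,1]
    - [-0.42,-0.29,-0.01,0,0,-0.94,1]
    - [-0.39,-0.33,-0.01,0,0,-0.94,1]
    - [-0.35,-0.37,-0.01,0,0,-0.94,1]
    - [-0.31,-0.4,-0.01,0,0,-0.94,1]
    - [-0.27,-0.43,-0.01,0,0,-0.94,1]
    - [-0.23,-0.45,-0.01,0,0,-0.94,1]
    - [-0.18,-0.47,-0.01,0,0,-0.94,1]

```text
time: 25.55
tcp_pos: [489.4, -60.2, 183.5]
orientation: [[-0.733, 0.68, -0.002], [0.68, 0.733, 0.0], [0.002, -0.001, -1.0]]
ft_force: [-0.9, -0.6, 0.6]
width: 85.3
finger_force: 0.0
```

>>> play_rows:
  deltas:
    - [-0.01,-0.34,0.18,0,0,-0.94,1]
    - [0.03,-0.34,0.18,0,0,-0.94,1]
    - [0.06,-0.33,0.18,0,0,-0.94,1]
    - [0.09,-0.33,0.18,0,0,-0.94,1]
    - [0.12,-0.31,0.18,0,0,-0.94,1]
    - [0.16,-0.3,0.18,0,0,-0.94,1]
    - [0.18,-0.28,0.18,0,0,-0.94,1]
    - [0.21,-0.26,0.18,0,0,-0.94,1]
    - [0.24,-0.24,0.18,0,0,-0.94,1]
    - [0.26,-0.22,0.18,0,0,-0.94,1]

```text
time: 26.8
tcp_pos: [421.5, -135.2, 129.5]
orientation: [[-0.972, -0.234, -0.002], [-0.234, 0.972, 0.0], [0.002, 0.001, -1.0]]
ft_force: [0.2, 0.4, -0.8]
width: 85.1
finger_force: 0.0
```

Run:
```python
from h import *
s=bot.observe();print(s["time"],s["tcp_pos"])
plan([([422,-135.8,60],down(3.376),7)],1)
```

```text
26.8 [ 421.47072444 -135.23390199  129.47951336]
[[-0.0,-0.0,0.33,0.0,-0.0,0.0,1],[-0.0,-0.0,0.33,0.0,-0.0,0.0,1],[-0.0,-0.0,0.33,0.0,-0.0,0.0,1],[-0.0,-0.0,0.33,0.0,-0.0,0.0,1],[-0.0,-0.0,0.33,0.0,-0.0,0.0,1],[-0.0,-0.0,0.33,0.0,-0.0,0.0,1],[-0.0,-0.0,0.33,0.0,-0.0,0.0,1]] max 0.33
```

>>> play_rows:
  deltas:
    - [0,0,0.33,0,0,0,1]
    - [0,0,0.33,0,0,0,1]
    - [0,0,0.33,0,0,0,1]
    - [0,0,0.33,0,0,0,1]
    - [0,0,0.33,0,0,0,1]
    - [0,0,0.33,0,0,0,1]
    - [0,0,0.33,0,0,0,1]
    - [0,0,0,0,0,0,0.5]

```text
time: 27.8
tcp_pos: [420.2, -134.6, 58.2]
orientation: [[-0.973, -0.231, -0.005], [-0.231, 0.973, 0.001], [0.005, 0.002, -1.0]]
ft_force: [0.0, -0.1, 0.5]
width: 69.5
finger_force: 0.0
```

>>> play_rows:
  deltas:
    - [0,0,0,0,0,0,0]
    - [0,0,0,0,0,0,0]
    - [0,0,0,0,0,0,0]
    - [0,0,0,0,0,0,0]
    - [0,0,0,0,0,0,0]
  newtons: 30

```text
time: 28.42
tcp_pos: [421.4, -135.0, 59.4]
orientation: [[-0.973, -0.231, -0.003], [-0.231, 0.973, 0.0], [0.002, 0.001, -1.0]]
ft_force: [0.3, -0.3, 0.9]
width: 24.6
finger_force: 31.5
```

>>> play_rows:
  deltas:
    - [0,0,-0.19,0,0.36,0,0]
    - [0.01,0,-0.19,0,0.36,0,0]
    - [0.02,0,-0.19,0,0.36,0,0]
    - [0.02,0,-0.19,0,0.36,0,0]
    - [0.01,0,-0.18,0,0.33,0,0]
    - [0.01,0,-0.18,0,0.33,0,0]
    - [0.02,0,-0.18,0,0.33,0,0]
    - [0.02,0,-0.18,0,0.33,0,0]
    - [0,0,0,0,0,0,0]

```text
time: 29.55
tcp_pos: [422.9, -134.4, 103.1]
orientation: [[-0.931, -0.231, -0.283], [-0.221, 0.973, -0.066], [0.29, 0.001, -0.957]]
ft_force: [-1.9, -1.8, -1.5]
width: 24.8
finger_force: 31.4
```

>>> play_rows:
  deltas:
    - [0,0.17,0,-0.09,0,0.3,0]
    - [-0.01,0.17,0,-0.09,0,0.3,0]
    - [0,0.17,0,-0.09,0,0.3,0]
    - [0,0.17,0,-0.09,0,0.3,0]
    - [-0.01,0.17,0,-0.09,0,0.3,0]
    - [0,0.17,0,-0.09,0,0.3,0]
    - [0,0.17,0,-0.09,0,0.3,0]
    - [-0.01,0.17,0,-0.09,0,0.3,0]

```text
time: 30.55
tcp_pos: [419.0, -93.5, 103.3]
orientation: [[-0.957, 0.032, -0.289], [0.03, 0.999, 0.01], [0.29, 0.001, -0.957]]
ft_force: [-4.5, -3.4, -0.8]
width: 25.1
finger_force: 31.5
```

>>> play_rows:
  deltas:
    - [0,0.17,0,-0.09,0,0.3,0]
    - [0,0.17,0,-0.09,0,0.3,0]
    - [-0.01,0.17,0,-0.09,0,0.3,0]
    - [0,0.17,0,-0.09,0,0.3,0]
    - [0,0,0,0,0,0,0]

```text
time: 31.18
tcp_pos: [421.1, -73.1, 103.2]
orientation: [[-0.945, 0.161, -0.285], [0.153, 0.987, 0.048], [0.289, 0.001, -0.957]]
ft_force: [-5.4, -1.2, -0.1]
width: 24.9
finger_force: 31.6
```

Run:
```python
from h import *
s=bot.observe();R=np.array(s["orientation"]);p=np.array(s["tcp_pos"]);print(s["time"],p,R.round(3).tolist(),s["width"])
k=p-15.6*R[:,2];v=k[:2]-[572.7,-99.3];print("knob",k,np.hypot(*v),"swing",np.arctan2(-v[1],-v[0])+.163)
```

```text
31.175 [421.09021337 -73.06266989 103.21310849] [[-0.945, 0.161, -0.285], [0.153, 0.987, 0.048], [0.289, 0.001, -0.957]] 24.854458325182957
knob [425.54327285 -73.80765285 118.14546468] 149.3484586710076 swing -0.008530302597240497
```

Swing is about -0.01, so I'll lower the lever into the middle notch.

>>> play_rows:
  deltas:
    - [-0.02,0,0.18,0,-0.33,0,0]
    - [-0.02,0,0.18,0,-0.33,0,0]
    - [-0.01,0,0.18,0,-0.33,0,0]
    - [-0.01,0,0.18,0,-0.33,0,0]
    - [0,0,0,0,0,0,0]

```text
time: 31.8
tcp_pos: [418.7, -72.9, 82.1]
orientation: [[-0.976, 0.16, -0.15], [0.158, 0.987, 0.026], [0.152, 0.001, -0.988]]
ft_force: [-1.8, -1.2, -1.4]
width: 24.7
finger_force: 31.6
```

>>> play_rows:
  deltas:
    - [-0.02,0,0.19,0,-0.36,0,0]
    - [-0.02,0,0.19,0,-0.36,0,0]
    - [-0.01,0,0.19,0,-0.36,0,0]
    - [0,0,0.14,0,-0.24,0,0]
    - [0,0,0,0,0,0,0]

```text
time: 32.42
tcp_pos: [419.2, -73.0, 61.2]
orientation: [[-0.987, 0.16, -0.013], [0.16, 0.987, 0.003], [0.013, 0.001, -1.0]]
ft_force: [1.6, -0.9, -1.2]
width: 24.6
finger_force: 31.6
```

>>> play_rows:
  deltas:
    - [0,0,0,0,0,0,0.5]
    - [0,0,0,0,0,0,1]
    - [0,0,0,0,0,0,1]
    - [0,0,0,0,0,0,1]
    - [0,0,-0.7,0,0,0,1]
    - [0,0,-1,0,0,0,1]
    - [0,0,-1,0,0,0,1]
    - [0,0,-1,0,0,0,1]
    - [0,0,-1,0,0,0,1]

```text
time: 33.55
tcp_pos: [419.5, -73.3, 202.5]
orientation: [[-0.987, 0.16, -0.016], [0.16, 0.987, 0.004], [0.016, 0.001, -1.0]]
ft_force: [-0.1, -0.7, -0.7]
width: 85.2
finger_force: 0.0
```

>>> play_rows:
  deltas:
    - [0.4,-0.9,-0.2,0,0,0,1]
    - [0.4,-0.9,-0.2,0,0,0,1]
    - [0.4,-0.9,0,0,0,0,1]
    - [0.4,-0.9,0,0,0,0,1]
    - [0.4,-0.9,0,0,0,0,1]
    - [0.4,-0.9,0,0,0,0,1]
    - [0.2,-0.9,0,0,0,0,1]
    - [0,-0.9,0,0,0,0,1]
    - [0,0,0,0,0,0,1]

```text
time: 34.67
tcp_pos: [308.0, -275.2, 214.4]
orientation: [[-0.987, 0.163, -0.016], [0.163, 0.987, 0.004], [0.016, 0.001, -1.0]]
ft_force: [-0.2, 1.0, -0.4]
width: 85.4
finger_force: 0.0
```

Run:
```python
from h import *
o=[]
P=np.array([572.7,-99.3,75]);a=-.163;c,d=np.cos(a),np.sin(a)
K=[P+[c*r0-d*0,d*r0,h] for r0,h in((-155,0),(-151.9,30.8))]
S=[[561.5,86.5,z] for z in(14,88)]
for n,(x0,y0,x1,y1) in(("top",(190,140,310,225)),("scene",(190,160,310,245))):
    im=bot.grab_frame(n); o.append(cv2.resize(im[y0:y1,x0:x1,::-1],None,fx=3.3,fy=3.3,interpolation=cv2.INTER_CUBIC))
    print(n,"knob lift0/.2",((proj(n,np.array(K))-[x0,y0]+.5)*3.3).round().tolist(),"seat foot/rim",((proj(n,np.array(S))-[x0,y0]+.5)*3.3).round().tolist())
cv2.imwrite("pics/k5.png",np.hstack(o))
print(bot.observe()["time"],bot.observe()["tcp_pos"])
```

```text
top knob lift0/.2 [[274.0, 258.0], [277.0, 253.0]] seat foot/rim [[109.0, 113.0], [104.0, 100.0]]
scene knob lift0/.2 [[298.0, 108.0], [297.0, 76.0]] seat foot/rim [[59.0, 226.0], [54.0, 150.0]]
34.775 [ 308.06499532 -273.70987697  214.31589745]
```

View pics/k5.png

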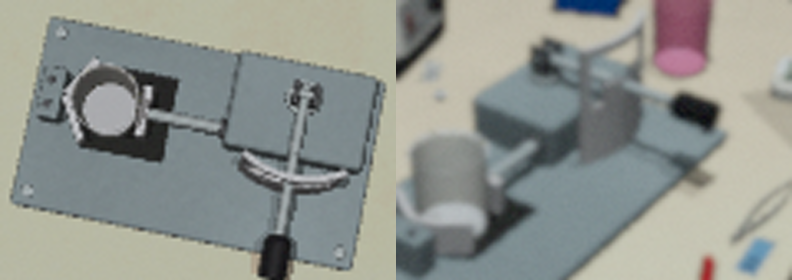

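The last picture shows the knob at (299,108) in the scene half, matching the zero-lift projection (298,108). It is at (273,258) in the top half, against (274,258) for zero swing. The beaker stands upright at (109,108), between the V jaw and the sliding jaw. I'll hand in.

```bash
python3 -c "
from station import bot
print(bot.finish_job())"
```

```text
the job is handed in; nothing more can be done
None
```

I handed the job in at about 35 s. In the last pictures the beaker stands upright in the V jaw with the lever fully down in the middle notch. The hand-in returned no verdict.

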